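# Wedge the sprung hatch and fetch the reel

### The arm

A 6-joint arm with a two-finger parallel gripper is mounted at the origin on the work surface. World frame = base frame: x ahead of the robot, y to its left, z up, the work surface at z = 0. Lengths are in m, angles in rad, forces in N, time in s.
With the tool pointing down it reaches from about 0.3 to 0.875 m from the base axis. Payload 6.4 kg.
Tool frame: the origin (TCP) lies midway between the tips of the shut fingers; the grasp point (between the pads) lies 19 mm behind it; x points along the fingers, y is the direction in which the jaws open and shut, and the axes are right-handed (so a half turn about x gives the same grasp; the last joint's range is limited). The gripper opens to 85 mm and grips with 20 to 120 N. Pads are 22 mm wide; open, the fingers measure 114 mm over their backs; the gripper's body (76 mm by 85 mm) begins 54 mm behind the grasp point. The pads swing forward as they close: fully open they stand 13 mm farther back than shut.
Start: joints at [1.067, 0.181, 1.607, -0, 1.354, -0.206], TCP at [0.169, 0.55, 0.231] pointing down, gripper open.
Joint ranges: [-2.99, 2.99], [-0.89, 2.07], [0.3, 2.58], [-1.14, 4.28], [0, 2.63], [-3.12, 3.12]. Speed limits (rad/s): [2.57, 2.57, 3.01, 3.14, 3.14, 3.14].

### API

Orientations are given as a unit quaternion [w, x, y, z].
In Python, from bench import ctrl gives the robot as it stands.
- The arm moves only by the tool step_arm, never from a script. Its argument "motion" is a list of rows, each a list of 7 numbers: the shift along the tool's x, y, z in mm, then the turn, a rotation vector about the tool's x, y, z in degrees, then the closure in counts, from 0 (fully open) to 255 (shut). In form: [[tx, ty, tz, rx, ry, rz, hand], ...]. A call has 1 to 10 rows; each row is the pose to reach, as a shift and turn from the pose commanded when the call began, along the tool's axes at that moment; what a row does not reach only later rows make up. A row lasts 1/8 s, in which the tool goes at most 62.5 mm and 10.7 degrees, less where a joint would pass 70% of its speed; a pose out of reach is approached as far as the arm can. A call with a gripper value outside its range is refused whole. The fingers move at their own pace and stop on an object; the grip force is fixed at half the most. Time passes only in rows, so rows that repeat a pose let the fingers close. It gives the time, the measured TCP pose, the force and the opening at its end, in the units of the state.
- ctrl.get_obs(): the state, without advancing time (a new reading comes with each control period).
- ctrl.camera(name): name is "side" or "top" or "wrist"; returns (picture, depth): 384x512x3 uint8, red, green, blue; 384x512 float32, m along the optical axis (not along the pixel's ray), 0 where there is no reading.
- ctrl.camera_info(name): a dict with "fx", "fy", "cx", "cy" (pixels), "T" (4x4, takes a point from camera to world coordinates); the wrist camera has in their place "hand_eye" (4x4, takes a point from camera to tool coordinates, whose origin is the TCP and whose axes are the tool frame's). Camera axes: x right, y down, z forward; pixel columns grow to the right and rows downward; lengths in m; the calibration is good to about 2 mm. The wrist camera is an equidistant fisheye: a pixel r from the principal point sees the ray r / f radians off the axis. A picture is of the moment at which its call begins: read the wrist's pose just before it. camera_info takes no time and is no camera call.
- ctrl.hand_in(): hands the job in, once; it reports no verdict.
The state is a dict: "time_s": time; "q": joint angles; "dq": joint speeds; "joint_efforts": joint torques, N m; "eef_pos": TCP position; "eef_rot": TCP orientation; "wrist_force": force on the tool from outside, world axes, zero at the start; "torque": the same for the moment, N m; "opening": opening from 0.0 (shut) to 1.0 (fully open).
Only numpy, scipy, OpenCV 4.12 (cv2) and the standard library are available. Lean on these libraries where they do the work, as an engineer would, in place of code of your own. Each camera call takes 0.05 s, during which the arm holds its last target. There are 200 camera calls.

### The job

The sliding hatch of the stock case on the counter springs shut by itself. Push it open and prop it with the wooden door wedge, laid flat on the case's front ledge lengthwise between the hatch's pull tab and the stop block and let go; then lift the fly reel on its stand out through the opening and set it down gently, upright, in the middle of the square rubber mat. Leave the hatch propped open, and do not shift the other goods on the counter or in the case.

Things in the scene. Friction and masses are not known exactly. Their poses are not given: they have to be found in the camera images.
- case: Fixed plywood stock case, 260 (x) x 400 (y) x 130 mm tall; origin at the centre of its underside, +y = the way the hatch opens. Inside: floor 30 mm up, x -80 to 115, y -190 to 190 mm. Its near (-x) wall is a flat ledge, the front ledge, x -130 to -80, top at z 130 mm. A fixed clear cover lies over the half at y above 5 mm; the hatch alone covers the -y half.
- stop_face (a point): On the case: foot of the inner (+y) face of the aluminium stop block at the -y end of the front ledge, at the ledge's mid width (case frame -105, -185, 130 mm). The block is 50 (x) x 15 mm (y, from this point towards -y) and rises 22 mm above the ledge. A like block stands at the +y end.
- hatch (a joint): Slide of the hatch: 0 = shut, grows as it slides towards the case's +y, to 0.170 m at most. A spring closes it with about 4 N at 0 and 7 N at 0.15 m; it does not stay open by itself. With the wedge between tab and stop block it reads about 0.148.
- hatch_tab (a point): On the hatch (clear sheet 183 mm long in an aluminium frame, top 11 mm above the ledge): middle of the -y face of its upright pull tab. The tab, 60 mm wide (x), 14 mm thick (y), stands over the front ledge, 3 to 56 mm above it; this point is 35 mm above it, at mid width. Shut, it is 2 mm from the stop face. The opening reaches from the case's -y wall to the plane of this face.
- wedge: Loose wooden door wedge on the counter, 150 mm long (its y), 36 mm wide (x, parallel sides), its sloping top 46 mm high near the +y end, 26 mm at the -y end, about 36 mm in the middle; about 0.15 kg. Bottom flat, ends upright. Origin at the middle of its underside. Either end may face the tab.
- reel: Dark fly reel on a black display stand, in the case under the hatch, about 0.25 kg. Origin at the centre of the stand's underside, z up. Stand 50 (x) x 70 (y) x 8 mm. Drum: a disc 76 mm across, 36 mm thick, axis along x, centre 54 mm and top 92 mm above the origin, flat faces at x -18 and 18 mm. A 12 mm thick crank knob sticks out 14 mm from the +x face, 27 mm above the origin.
- mat: Square black rubber mat fixed on the counter, 130 x 130 x 3 mm; origin at the centre of its underside.
- line_spool: Bystander: white plastic line spool, 64 mm across, 40 mm high, standing in the case under the fixed cover. Origin under its centre.
- stock_carton: Bystander: carton 100 x 70 x 60 mm in the case under the fixed cover. Origin under its centre.
- counter_carton: Bystander: flat carton 90 x 90 x 35 mm on the counter. Origin under its centre.
- straight_block: Bystander: straight wooden block, 36 x 150 x 26 mm, of even thickness (not the wedge). Origin under its centre.
- oil_bottle: Bystander: grey bottle, 48 mm across and 110 mm tall, on the counter. Origin under its centre.
Things that resemble listed ones, but are neither listed nor needed, are in the scene too. Leave any purple look-alike of the wedge alone.

How it is judged:
By the outcome, as a careful person would: the job done as asked, in the order asked, and still so for the second after the job is handed in, with the robot touching nothing.
It also fails if it takes over 67 s, if anything falls off the work surface, if the arm or the gripper's body presses on something with over 40 N, if the wrist force passes 120 N, or if a joint passes its speed limit or range.

## Working session

There is one attempt and no reset: what is moved stays moved. The work goes in short steps, Python scripts to look and compute and a tool call to move; the robot and the scene stay as the last step left them, time stands still between calls to the robot, and variables do not carry over. Pictures are saved under pics/ and viewed, about 8 in all and at most 12, crops included, and the job is handed in when it is done.

Besides the shell and the picture viewer there is one more tool, called after "Emit:" by a JSON object that holds its "fn" and its "kwargs". step_arm: Moves the arm, as the interface text tells. Its arguments: {"type":"object","properties":{"motion":{"type":"array","items":{"type":"array","items":{"type":"number"}}}},"required":["motion"]}

```bash
ls; mkdir -p pics; cat > h.py <<'E'
import numpy as np, cv2
from bench import ctrl
from scipy.spatial.transform import Rotation as R
def cloud(n):
    im,d=ctrl.camera(n); I=ctrl.camera_info(n)
    v,u=np.mgrid[:384,:512]
    P=np.stack([(u-I['cx'])/I['fx']*d,(v-I['cy'])/I['fy']*d,d,np.ones_like(d)],-1)@np.array(I['T']).T
    return im,d,P[...,:3]
def tool():
    o=ctrl.get_obs(); q=np.array(o['eef_rot']); return np.array(o['eef_pos']),R.from_quat(q[[1,2,3,0]]).as_matrix(),o
def go(p):
    """mm shift in tool axes to reach world TCP p"""
    e,M,o=tool(); return np.round(M.T@(np.array(p)-e)*1000,1)
E
python3 - <<'E'
from h import *
o=ctrl.get_obs(); print(o)
for n in('top','side'):
    im,d,P=cloud(n); np.savez(f'{n}0.npz',im=im,d=d,P=P)
    print(n,ctrl.camera_info(n))
    cv2.imwrite(f'pics/{n}0.png',cv2.resize(im[...,::-1],(768,576)))
E
```

```text
pics
{'time_s': 0.0, 'q': array([ 1.06668957e+00,  1.81514171e-01,  1.60800945e+00,  2.20835427e-06,
        1.35379451e+00, -2.06297153e-01]), 'dq': array([-0.00019049, -0.00021262,  0.00033817, -0.00039232,  0.00148961,
       -0.0007999 ]), 'joint_efforts': array([-1.04422863e-03, -4.44874370e+01, -3.51328182e+01, -4.41444172e-04,
        9.38254700e-03,  5.51962273e-06]), 'eef_pos': array([0.16843045, 0.54920381, 0.23039856]), 'eef_rot': array([ 0.69906888,  0.10433136,  0.69949463, -0.10547476]), 'wrist_force': array([ 0.05043329,  0.80292669, -0.07531175]), 'torque': array([ 0.00184918, -0.01781045, -0.00065964]), 'opening': 1.003610913265564}
top {'fx': 430.065968849401, 'fy': 430.065968849401, 'cx': 260.37065468899414, 'cy': 195.13516433414583, 'T': array([[ 0.02667325, -0.99120349,  0.12963093,  0.39962138],
       [-0.9995262 , -0.02843738, -0.01177666, -0.10539013],
       [ 0.01535944, -0.12925539, -0.99149238,  1.18112705],
       [ 0.        ,  0.        ,  0.        ,  1.        ]])}
side {'fx': 348.70747375542976, 'fy': 348.70747375542976, 'cx': 259.767426932286, 'cy': 190.4302604773229, 'T': array([[-0.98937447, -0.10427243,  0.10131836,  0.39738407],
       [-0.14395164,  0.60478374, -0.7832717 ,  0.74618828],
       [ 0.02039794, -0.78953397, -0.61336778,  0.78481329],
       [ 0.        ,  0.        ,  0.        ,  1.        ]])}
```

View pics/top0.png

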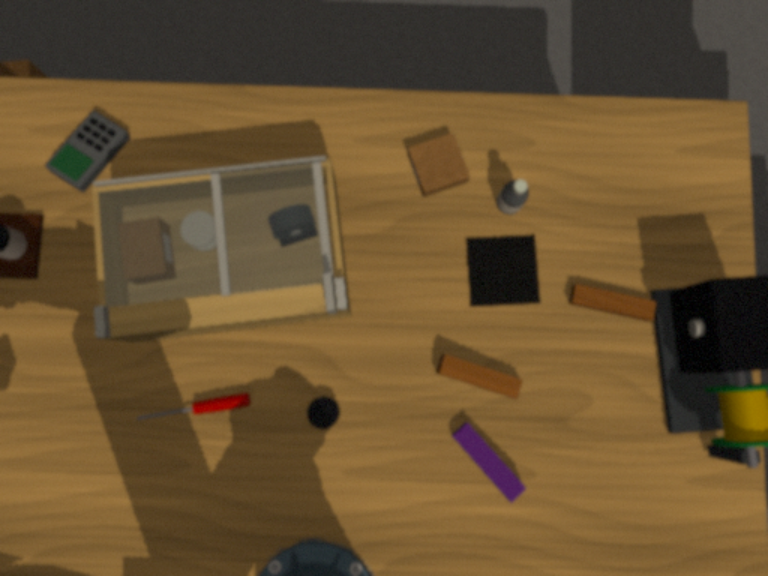

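View pics/side0.png

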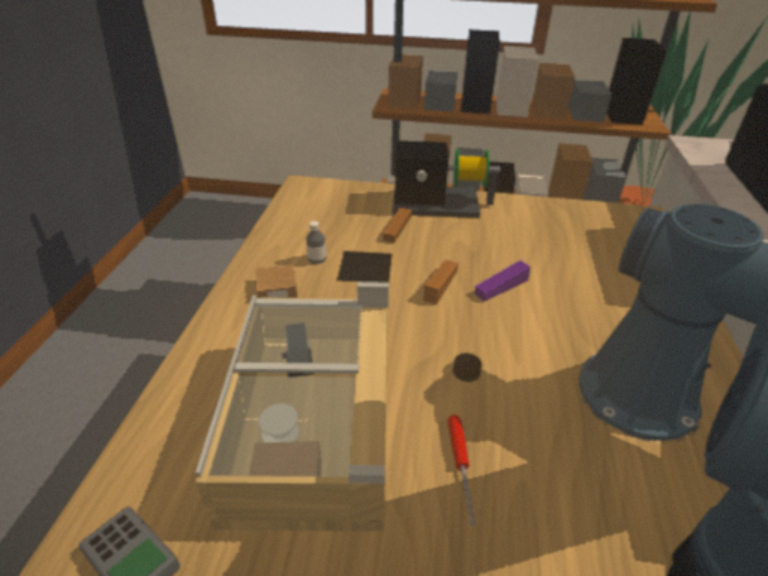

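Top view (768 scale): the case is at (220,245), with the tab and stop block at (335,293). The reel is at (293,225) and the mat at (502,270). Wedge candidates are brown (478,375), brown (612,302, possibly the straight block) and purple (490,462, leave alone). I'll tell them apart by height profile.

```bash
cat > m.py <<'E'
from h import *
z=np.load('top0.npz'); im,d,P=z['im'],z['d'],z['P']
def seg(u0,v0,u1,v1,lo,hi):
    s=np.s_[int(v0/1.5):int(v1/1.5),int(u0/1.5):int(u1/1.5)]
    p=P[s].reshape(-1,3); c=im[s].reshape(-1,3); k=(p[:,2]>lo)&(p[:,2]<hi)&(d[s].reshape(-1)>0); return p[k],c[k]
def rect(p):
    (c,wh,a)=cv2.minAreaRect((p[:,:2]*1000).astype(np.float32)); return np.round(c,1),np.round(wh,1),round(a,1)
for n,b in dict(A=(425,340,535,410),B=(560,270,665,330),purple=(445,410,535,510),carton=(395,120,475,200),bottle=(490,165,535,220)).items():
    p,c=seg(*b,.012,.2); print(n,rect(p),len(p),'zmax',p[:,2].max())
    if n in'AB':
        q=p[p[:,2]>.018]; m=q[:,:2].mean(0); w=np.linalg.svd(q[:,:2]-m)[2][0]; t=(q[:,:2]-m)@w
        print(' axis',w,[(int(a*1000),round(float(np.median(q[abs(t-a)<.01,2]))*1000,1)) for a in np.arange(-.06,.07,.02)])
s=np.s_[int(225/1.5):int(315/1.5),int(455/1.5):int(550/1.5)]
p=P[s].reshape(-1,3);k=im[s].reshape(-1,3).max(1)<45; print('mat',rect(p[k]),np.median(p[k,2]))
p,c=seg(80,270,350,345,.122,.138); p=p[p[:,2]>.122]; print('ledge',rect(p),np.median(p[:,2]))
for n,b in dict(stopR=(315,265,360,320),stopL=(85,295,115,345)).items():
    for lo,hi in((.145,.16),(.165,.2)):
        p,c=seg(*b,lo,hi)
        if len(p)>5: print(n,lo,rect(p),len(p),np.median(p[:,2]))
p,c=seg(80,150,360,345,.11,.2); print('case',rect(p))
p,c=seg(262,195,322,250,.03,.128); print('reel',len(p),np.percentile(p[:,2],[1,20,50,80,99]))
print('top frame z at glass',P[int(215/1.5),int(260/1.5)])
E
python3 m.py
```

```text
A (array([ 404.9, -280.6]), array([149.8,  35.7]), 73.5) 776 zmax 0.05082265598923552
 axis [0.2808     0.95976631] [(-60, 28.5), (-39, 31.1), (-19, 34.1), (0, 37.0), (20, 39.0), (40, 42.4), (60, 44.7)]
B (array([ 538.3, -532. ]), array([169.5,  72.4]), 88.2) 934 zmax 0.033919861799107
 axis [-0.15748358 -0.98752161] [(-60, 26.2), (-39, 26.4), (-19, 26.1), (0, 25.9), (20, 26.3), (40, 26.5), (60, 24.6)]
purple (array([ 258.4, -296.8]), array([147.1,  36.1]), 43.1) 838 zmax 0.050700650726126506
carton (array([ 794.1, -200.4]), array([92.5, 90.7]), 21.3) 1128 zmax 0.04288362263168155
bottle (array([ 728.8, -333.9]), array([47.6, 43.7]), 45.0) 363 zmax 0.11653047670294159
mat (array([ 553.7, -231.7]), array([156.7, 366.5]), 27.5) 0.003455437480772816
ledge (array([534., 159.]), array([114. , 401.5]), 8.3) 0.13012908209634388
stopR 0.145 (array([538.8, -30.7]), array([73.8, 26.7]), 14.2) 138 0.1522880792945993
stopR 0.165 (array([529.1, -20.3]), array([59.8, 14.1]), 8.5) 168 0.18611945146359604
stopL 0.145 (array([475.1, 343.6]), array([49.8, 17. ]), 7.8) 152 0.15214504411571594
case (arr
[... 227 characters left out ...]
                                                ~~~~~~~~~~~~~^^^^^^^^^^^^^^^^^^^^^^^^
    return _quantile_unchecked(
        a, q, axis, out, overwrite_input, method, keepdims, weights)
    return _ureduce(a,
                    func=_quantile_ureduce_func,
    ...<5 lines>...
                    overwrite_input=overwrite_input,
                    method=method)
    r = func(a, **kwargs)
    result = _quantile(arr,
                       quantiles=q,
    ...<2 lines>...
                       out=out,
                       weights=wgt)
    slices_having_nans = np.isnan(arr[-1, ...])
                                  ~~~^^^^^^^^^
IndexError: index -1 is out of bounds for axis 0 with size 0
```

```bash
python3 - <<'E'
from h import *
z=np.load('top0.npz'); a=z['im'][70:280,50:450,::-1]
b=a[80:200,140:240]; c=a[100:270,220:400]
b=cv2.resize(a[20:150,90:190],(400,520),interpolation=cv2.INTER_CUBIC); c=cv2.resize(z['im'][180:345,270:440,::-1],(400,388),interpolation=cv2.INTER_CUBIC)
o=np.zeros((520,800,3),np.uint8); o[:,:400]=b; o[:388,400:]=c
cv2.imwrite('pics/crop0.png',o)
E
```

```text
(no output)
```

View pics/crop0.png

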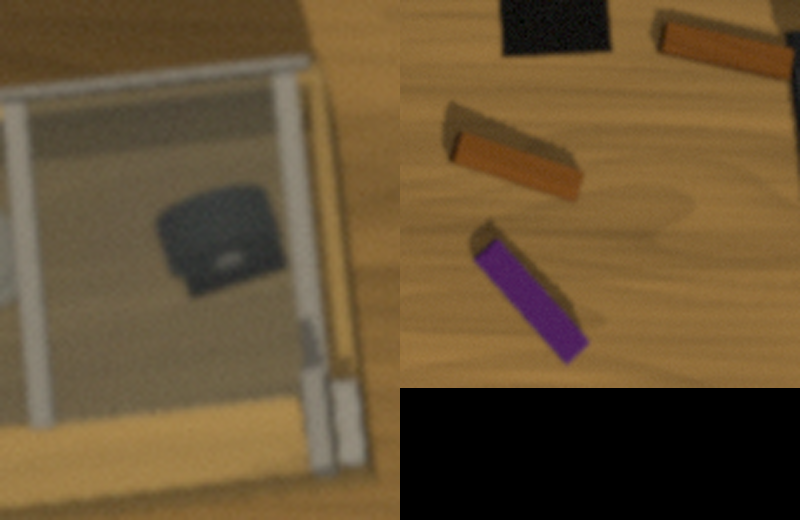

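Crop shows that brown A is the wedge: its height rises from 28 to 45 mm over a 150 x 36 footprint, with the thick end at +y. Brown B is flat at 26 mm, so it is the straight block, and the purple one is the decoy. The case pose is consistent from three measurements: yaw 8.5°, origin (607,169) mm.

```bash
cat >> h.py <<'E'
def plan(p,jaw,prev=None):
    """p mm world TCP, jaw deg world angle of jaw axis (mod 180), tool down"""
    e,M,o=tool(); 
    if prev: e,M=prev
    best=None
    for a in(jaw,jaw+180):
        y=np.array([np.cos(np.radians(a)),np.sin(np.radians(a)),0]); x=np.array([0,0,-1.]); T=np.stack([x,y,np.cross(x,y)],1)
        r=np.degrees(R.from_matrix(M.T@T).as_rotvec())
        if best is None or np.linalg.norm(r)<np.linalg.norm(best): best=r
    print('shift',np.round(M.T@(np.array(p)-e*1000),1),'turn',np.round(best,1),'q6',round(o['q'][5],2))
yaw=np.radians(8.5); C0=np.array([607.3,168.7,0]); 
def case(x,y,z=0): return C0+[x*np.cos(yaw)-y*np.sin(yaw),x*np.sin(yaw)+y*np.cos(yaw),z]
E
python3 - <<'E'
from h import *
e,M,o=tool(); print(np.round(M,2))
plan([400,130,240],-16.3); plan([405,-281,150],-16.3); plan([405,-281,3],-16.3)
z=np.load('top0.npz'); im,P=z['im'],z['P']; s=np.s_[152:208,306:364]; k=im[s].max(2)<45; k&=P[s][...,2]<.01; p=P[s][k]
print('mat',len(p),cv2.minAreaRect((p[:,:2]*1000).astype(np.float32)),p.mean(0))
E
```

```text
[[-0.    0.29  0.96]
 [-0.    0.96 -0.29]
 [-1.   -0.   -0.  ]]
shift [  -9.1 -332.9  344.4] turn [89.2  0.1  0.1] q6 -0.21
shift [  81.5 -724.2  469.8] turn [89.2  0.1  0.1] q6 -0.21
shift [ 228.5 -724.   469.8] turn [89.2  0.1  0.1] q6 -0.21
mat 1922 ((602.7569580078125, -324.7783508300781), (123.5827865600586, 124.79610443115234), 4.223186016082764) [ 0.60220037 -0.3246434   0.00343608]
```

Emit:
{"fn": "step_arm", "kwargs": {"motion": [[-9,-60,62,10,0,0,0],[-9,-110,110,20,0,0,0],[-9,-160,160,30,0,0,0],[-9,-210,210,40,0,0,0],[-9,-260,260,50,0,0,0],[-9,-320,310,60,0,0,0],[-9,-380,344,70,0,0,0],[-9,-440,360,80,0,0,0],[-9,-500,385,89.2,0,0,0],[-9,-560,410,89.2,0,0,0]]}}

```text
time_s: 1.35
eef_pos: [0.387, -0.0295, 0.2403]
eef_rot: [0.424, 0.566, 0.424, -0.566]
wrist_force: [1.3, -0.3, 0.3]
opening: 0.998
```

```bash
python3 - <<'E'
from h import *
print(tool()[2]['eef_pos'],tool()[2]['time_s'])
plan([405,-281,150],-16.3)
E
```

```text
[ 0.38695144 -0.02954796  0.24030104] 1.35
shift [ 90.3  88.1 236.2] turn [-0.1 -0.  -0. ] q6 -0.1
```

Emit:
{"fn": "step_arm", "kwargs": {"motion": [[0,0,0,0,0,0,0],[0,0,0,0,0,0,0]]}}

```text
time_s: 1.6
eef_pos: [0.3868, -0.0275, 0.2399]
eef_rot: [-0.423, -0.566, -0.424, 0.566]
wrist_force: [-0.1, 0.2, -0.4]
opening: 1.003
```

```bash
python3 - <<'E'
from h import *
print(tool()[2]['eef_pos'],tool()[2]['time_s'])
plan([405,-281,120],-16.3)
E
```

```text
[ 0.38679518 -0.02746167  0.23988473] 1.6
shift [119.7  89.  238.2] turn [-0.  -0.   0.1] q6 -0.09
```

Emit:
{"fn": "step_arm", "kwargs": {"motion": [[20,22,58,0,0,0,0],[50,44,116,0,0,0,0],[80,66,174,0,0,0,0],[105,80,220,0,0,0,0],[120,89,238,0,0,0,0],[120,89,238,0,0,0,0],[120,89,238,0,0,0,0]]}}

```text
time_s: 2.48
eef_pos: [0.4066, -0.2789, 0.1205]
eef_rot: [0.425, 0.565, 0.425, -0.565]
wrist_force: [0.7, -0.0, -0.5]
opening: 1.003
```

```bash
cat >> h.py <<'E'
def wcloud():
    e,M,o=tool(); im,d=ctrl.camera('wrist'); I=ctrl.camera_info('wrist'); v,u=np.mgrid[:384,:512].astype(float)
    a,b=(u-I['cx'])/I['fx'],(v-I['cy'])/I['fy']; r=np.hypot(a,b)+1e-9; t=np.tan(np.minimum(r,1.45))/r
    P=np.stack([a*t*d,b*t*d,d,np.ones_like(d)],-1)@np.array(I['hand_eye']).T
    return im,d,P[...,:3]@M.T+e
E
python3 - <<'E'
from h import *
print(tool()[2]['eef_pos'],tool()[2]['time_s'])
plan([405,-281,3],-16.3)
im,d,P=wcloud(); cv2.imwrite('pics/w1.png',im[...,::-1])
k=(d>0)&(P[...,2]>.015)&(P[...,2]<.06)&(abs(P[...,0]-.405)<.12)&(abs(P[...,1]+.281)<.12)
n,l=cv2.connectedComponents(k.astype(np.uint8))
for i in range(1,n):
    q=P[l==i]
    if len(q)>800: print(cv2.minAreaRect((q[:,:2]*1000).astype(np.float32)),len(q),q[:,2].max(),im[l==i].mean(0))
E
```

```text
[ 0.40662628 -0.2789017   0.12049848] 2.475
shift [117.5  -0.9   2.5] turn [ 0.2 -0.   0. ] q6 -0.56
((404.7953796386719, -277.50701904296875), (149.64987182617188, 36.5682373046875), 73.743896484375) 7338 0.04714831274633338 [130.21954211  85.86154265  51.15603707]
((292.59735107421875, -262.0766296386719), (53.28253173828125, 36.113250732421875), 43.788841247558594) 1684 0.03302489451018596 [86.71021378 46.4435867  94.84204276]
```

View pics/w1.png

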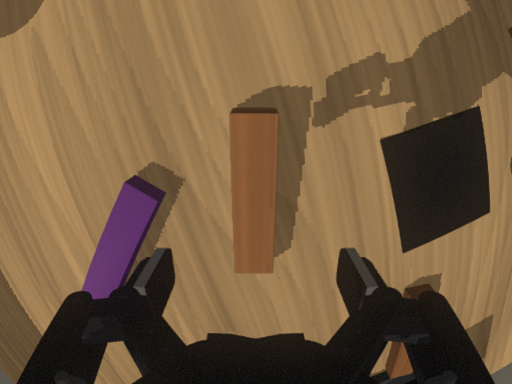

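Wrist view: the brown wedge is centred between the fingers at (254,190), with its tall dark end at (254,110). The purple decoy, at (125,235), is clear of the left finger. I'll grasp now.

Emit:
{"fn": "step_arm", "kwargs": {"motion": [[45,-1.5,0,0,0,0,0],[90,-1.5,0,0,0,0,0],[112,-1.5,0,0,0,0,0],[117.5,-1.5,0,0,0,0,0],[117.5,-1.5,0,0,0,0,0],[117.5,-1.5,0,0,0,0,255],[117.5,-1.5,0,0,0,0,255],[117.5,-1.5,0,0,0,0,255],[117.5,-1.5,0,0,0,0,255],[117.5,-1.5,0,0,0,0,255]]}}

```text
time_s: 3.78
eef_pos: [0.405, -0.2812, 0.0037]
eef_rot: [0.425, 0.566, 0.424, -0.566]
wrist_force: [-0.5, 0.6, 5.7]
opening: 0.41
```

Emit:
{"fn": "step_arm", "kwargs": {"motion": [[0,0,0,0,0,0,255],[-40,0,0,0,0,0,255],[-100,0,0,0,0,0,255],[-150,0,0,0,0,0,255],[-200,0,0,0,0,0,255],[-230,0,0,0,0,0,255],[-230,0,0,0,0,0,255]]}}

```text
time_s: 4.65
eef_pos: [0.4055, -0.2817, 0.2353]
eef_rot: [0.426, 0.566, 0.422, -0.566]
wrist_force: [0.4, 0.1, -2.0]
opening: 0.415
```

```bash
python3 - <<'E'
from h import *
o=tool()[2];print(o['eef_pos'],o['time_s'],o['opening'],o['wrist_force'])
# wedge rel TCP
im,d,P=wcloud(); e,M,_=tool()
L=(P-e)@M
k=(d>0)&(abs(L[...,1])<.03)&(abs(L[...,2])<.1)&(L[...,0]>-.05)&(L[...,0]<.03)
c=im.astype(int); k&=(c[...,0]-c[...,2]>50)
q=L[k]; print(k.sum(),cv2.minAreaRect((q[:,1:]*1000).astype(np.float32)),np.percentile(q[:,2]*1000,[0.5,99.5]),np.percentile(q[:,0]*1000,[1,50,99]))
for a in range(-80,90,20):
    s=q[abs(q[:,2]*1000-a)<6]; 
    if len(s): print(a,len(s),np.round(np.percentile(s[:,0]*1000,[5,50]),1),np.round(np.percentile(s[:,1]*1000,[1,99]),1))
cv2.imwrite('pics/w2.png',im[...,::-1])
E
```

```text
[ 0.4055172  -0.28169886  0.23533697] 4.65 0.4153087980766182 [ 0.38378378  0.06714371 -2.04901275]
19087 ((-5.70136833190918, -19.298507690429688), (48.23786163330078, 115.83822631835938), 0.0504569411277771) [-76.42758499  34.88290738] [-43.80388589 -38.59025387 -28.61133968]
-80 138 [-37.5 -24.1] [-17.3  17.9]
-60 3268 [-42.8 -41.6] [-17.2  17.9]
-40 2603 [-40.2 -39. ] [-17.2  17.8]
-20 1951 [-37.4 -36.3] [-16.8  17.7]
0 1454 [-34.7 -33.6] [-16.6  17.6]
20 1119 [-32.1 -31. ] [-17.1  17.7]
40 141 [-29.4 -28.7] [-14.2  11.8]
```

View pics/w2.png

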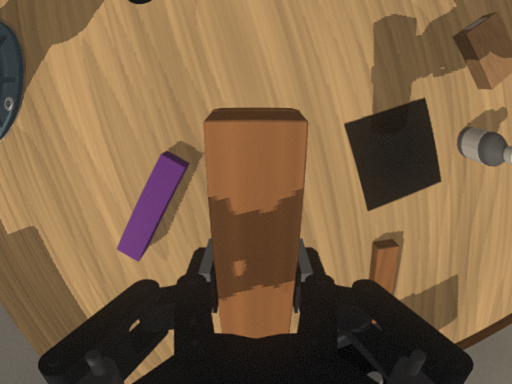

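The wedge is held level, with its tall front end 76 mm ahead (+y) of the TCP and its bottom about 3 mm below it. Next I bring it over to the hatch.

```bash
python3 - <<'E'
from h import *
plan(case(-105,-290,230),8.5)
plan(case(-105,-275,163),8.5); print(case(-105,-290))
E
```

```text
shift [   3.1   94.8 -180.9] turn [-24.8   0.1  -0.1] q6 -0.56
shift [  70.1   88.4 -194.6] turn [-24.8   0.1  -0.1] q6 -0.56
[ 546.31806357 -133.63458854    0.        ]
```

Emit:
{"fn": "step_arm", "kwargs": {"motion": [[0,20,-40,-8,0,0,255],[0,45,-85,-16,0,0,255],[0,70,-130,-24,0,0,255],[3,90,-170,-24.8,0,0,255],[3,95,-181,-24.8,0,0,255],[35,95,-181,-24.8,0,0,255],[60,95,-181,-24.8,0,0,255],[70,95,-181,-24.8,0,0,255],[70,95,-181,-24.8,0,0,255]]}}

```text
time_s: 5.82
eef_pos: [0.5454, -0.1335, 0.1616]
eef_rot: [0.535, 0.461, 0.537, -0.462]
wrist_force: [0.2, 0.3, -1.5]
opening: 0.414
```

```bash
python3 - <<'E'
from h import *
o=tool()[2];print(o['eef_pos'],o['time_s'],o['opening'],o['wrist_force'])
im,d,P=wcloud()
k=(d>0)&(P[...,2]>.17)&(P[...,2]<.2)&(np.abs(P[...,0]-.529)<.06)&(np.abs(P[...,1]+.02)<.03)
e,M,_=tool()
if k.sum()>20: q=P[k]; print('tab',k.sum(),cv2.minAreaRect((q[:,:2]*1000).astype(np.float32)),q[:,2].max(), case(-105,-176))
plan(case(-105,-265,163),8.5)
plan(case(-105,-103.5,163),8.5)
cv2.imwrite('pics/w3.png',im[...,::-1])
E
```

```text
[ 0.54542511 -0.13353116  0.161596  ] 5.825 0.41394952616890485 [ 0.18643624  0.34888794 -1.50684794]
tab 5451 ((528.7052612304688, -17.939960479736328), (60.23579788208008, 14.368730545043945), 8.163570404052734) 0.1879533359704238 [529.46779071 -20.88678012   0.        ]
shift [ -0.2   0.1 -25.1] turn [ 0. -0.  0.] q6 -0.6
shift [  -0.2    0.2 -186.6] turn [ 0. -0.  0.] q6 -0.6
```

View pics/w3.png

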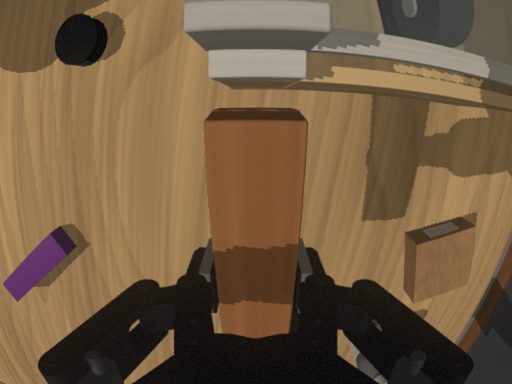

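Wrist view: the wedge (front end at (256,115)) is lined up with the tab (257,15) and above the stop block (257,65). I start pushing.

Emit:
{"fn": "step_arm", "kwargs": {"motion": [[0,0,-20,0,0,0,255],[0,0,-30,0,0,0,255],[0,0,-45,0,0,0,255],[0,0,-65,0,0,0,255],[0,0,-90,0,0,0,255],[0,0,-115,0,0,0,255],[0,0,-140,0,0,0,255],[0,0,-165,0,0,0,255],[0,0,-183,0,0,0,255],[0,0,-190,0,0,0,255]]}}

```text
time_s: 7.12
eef_pos: [0.5188, 0.0545, 0.1638]
eef_rot: [0.537, 0.461, 0.535, -0.461]
wrist_force: [0.9, -7.4, -0.7]
opening: 0.412
```

Emit:
{"fn": "step_arm", "kwargs": {"motion": [[0,0,0,0,0,0,255],[0,0,0,0,0,0,255]]}}

```text
time_s: 7.38
eef_pos: [0.5188, 0.0538, 0.1638]
eef_rot: [0.537, 0.461, 0.535, -0.461]
wrist_force: [1.4, -6.6, -0.3]
opening: 0.41
```

```bash
python3 - <<'E'
from h import *
e,M,o=tool();print(o['eef_pos'],o['time_s'],o['opening'],M.T@o['wrist_force'])
Rc=R.from_euler('z',yaw).as_matrix()
print('TCP case',(e*1000-C0)@Rc)
im,d,P=wcloud(); L=(P-e)@M; c=im.astype(int)
k=(d>0)&(abs(L[...,1])<.03)&(abs(L[...,2])<.1)&(L[...,0]>-.05)&(L[...,0]<.03)&(c[...,0]-c[...,2]>50)
print('wedge front',np.percentile(L[k][:,2]*1000,[.5,5]))
Q=(P*1000-C0)@Rc; k=(d>0)&(Q[...,2]>180)&(Q[...,2]<192)&(abs(Q[...,0]+105)<40)&(Q[...,1]<0)&(Q[...,1]>-50)
print('tab y',k.sum(),np.percentile(Q[k][:,1],[2,98]) if k.sum() else '')
im2,d2,P2=cloud('top'); Q=(P2*1000-C0)@Rc
for lo,hi,n in((180,192,'tab'),(149,156,'stop')):
    k=(d2>0)&(Q[...,2]>lo)&(Q[...,2]<hi)&(abs(Q[...,0]+105)<35)&(Q[...,1]<10)&(Q[...,1]>-210)
    print(n,k.sum(),np.percentile(Q[k][:,1],[2,98]) if k.sum() else '')
cv2.imwrite('pics/t4.png',cv2.resize(im2[80:240,30:260,::-1],(800,556),interpolation=2))
E
```

```text
[0.51883167 0.05383762 0.16375889] 7.375 0.41035454826809653 [0.29669212 0.4448664  6.7088347 ]
TCP case [-104.47431891 -100.52426461  163.75889124]
wedge front [-74.61191534 -71.74083975]
tab y 5270 [-23.74322845  -9.00824201]
tab 374 [-174.72855898  -13.06713248]
stop 124 [-199.02170237  -22.9696085 ]
```

View pics/t4.png

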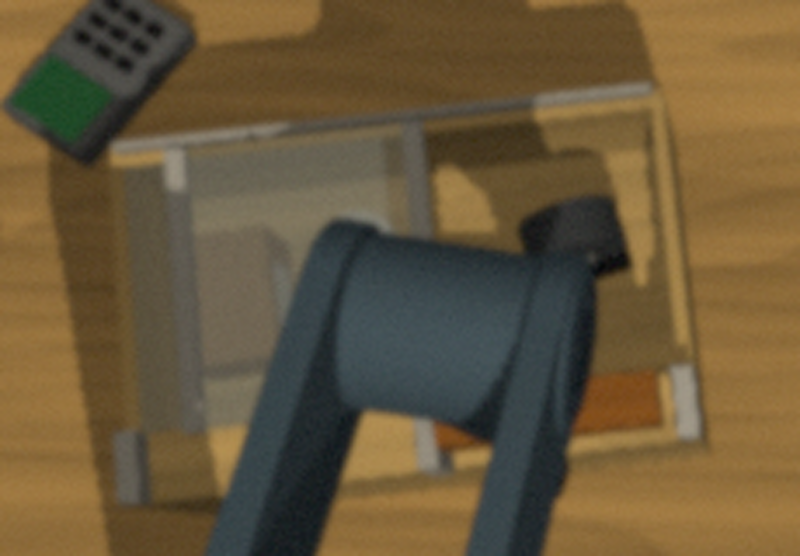

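The hatch is open, with the tab face around y −26. The wedge tail at pixel (662,400) clears the stop block at (680,400). Lower it.

Emit:
{"fn": "step_arm", "kwargs": {"motion": [[8,0,0,0,0,0,255],[16,0,0,0,0,0,255],[23,0,0,0,0,0,255],[27,0,0,0,0,0,255],[28.5,0,0,0,0,0,255],[28.5,0,0,0,0,0,255]]}}

```text
time_s: 8.22
eef_pos: [0.5194, 0.0536, 0.1356]
eef_rot: [0.537, 0.461, 0.534, -0.461]
wrist_force: [1.4, -6.7, 1.1]
opening: 0.412
```

Emit:
{"fn": "step_arm", "kwargs": {"motion": [[1,0,0,0,0,0,255],[1.5,0,0,0,0,0,255],[1.5,0,2,0,0,0,255],[1.5,0,4,0,0,0,255],[1.5,0,5,0,0,0,255],[1.5,0,5,0,0,0,255]]}}

```text
time_s: 8.98
eef_pos: [0.5202, 0.0486, 0.1343]
eef_rot: [0.537, 0.461, 0.534, -0.461]
wrist_force: [0.5, -7.1, 2.9]
opening: 0.413
```

Emit:
{"fn": "step_arm", "kwargs": {"motion": [[0,0,1,0,0,0,255],[0,0,2,0,0,0,255],[0,0,2.5,0,0,0,255],[0,0,2.5,0,0,0,255]]}}

```text
time_s: 9.48
eef_pos: [0.5206, 0.0462, 0.1343]
eef_rot: [0.537, 0.461, 0.534, -0.461]
wrist_force: [0.5, -6.7, 2.4]
opening: 0.41
```

Emit:
{"fn": "step_arm", "kwargs": {"motion": [[0,0,1,0,0,0,255],[0,0,1.5,0,0,0,255],[0,0,1.5,0,0,0,255]]}}

```text
time_s: 9.85
eef_pos: [0.5207, 0.0452, 0.1341]
eef_rot: [0.537, 0.462, 0.535, -0.461]
wrist_force: [1.5, -5.1, 5.3]
opening: 0.412
```

The y force is dropping, so the wedge is seating on the stop. Release gently with a partial opening, then go up.

Emit:
{"fn": "step_arm", "kwargs": {"motion": [[0,0,0.5,0,0,0,255],[0,0,0.7,0,0,0,255],[0,0,0.7,0,0,0,100],[0,0,0.7,0,0,0,60],[0,0,0.7,0,0,0,60],[0,0,0.7,0,0,0,60],[-10,0,0.7,0,0,0,60],[-30,0,0.7,0,0,0,60],[-60,0,0.7,0,0,0,60],[-100,0,0.7,0,0,0,60]]}}

```text
time_s: 11.1
eef_pos: [0.5191, 0.0449, 0.2337]
eef_rot: [0.535, 0.461, 0.536, -0.462]
wrist_force: [1.0, 0.1, -0.5]
opening: 0.764
```

Emit:
{"fn": "step_arm", "kwargs": {"motion": [[-30,0,50,0,0,0,60],[-30,0,110,0,0,0,60],[-30,0,170,0,0,0,60],[-30,0,200,0,0,0,60],[-30,0,200,0,0,0,60]]}}

```text
time_s: 11.72
eef_pos: [0.5494, -0.1552, 0.2633]
eef_rot: [0.535, 0.462, 0.535, -0.462]
wrist_force: [-0.3, 0.8, -0.2]
opening: 0.766
```

```bash
python3 - <<'E'
from h import *
e,M,o=tool();print(o['eef_pos'],o['time_s'],o['opening'],M.T@o['wrist_force'],o['q'][5])
Rc=R.from_euler('z',yaw).as_matrix()
im,d,P=cloud('top'); np.savez('top5.npz',im=im,d=d,P=P); Q=(P*1000-C0)@Rc
def f(k): return k.sum(),np.round(np.percentile(Q[k],[1,50,99],axis=0),1).tolist() if k.sum() else ''
ok=d>0; x,y,z=Q[...,0],Q[...,1],Q[...,2]
led=ok&(abs(x+105)<35)
print('tab',f(led&(z>180)&(z<192)&(y<10)&(y>-190)))
print('wedge',f(led&(z>152)&(z<180)&(y<-40)&(y>-182)))
print('stop',f(led&(z>149)&(z<156)&(y<-180)))
k=ok&(x>-75)&(x<112)&(y>-186)&(y<-40)&(z>45)&(z<128); print('reel',f(k)); print(cv2.minAreaRect(P[k][:,:2].astype(np.float32)*1000))
k=k&(z>105);print('reel top',f(k),cv2.minAreaRect(P[k][:,:2].astype(np.float32)*1000),P[k].mean(0))
cv2.imwrite('pics/t5.png',cv2.resize(im[80:240,30:260,::-1],(800,556),interpolation=2))
E
```

```text
[ 0.54935162 -0.15517341  0.26325747] 11.725 0.7657504079765919 [ 0.15377652 -0.16149775 -0.83167474] -0.6285733650332522
tab (np.int64(161), [[-134.1, -34.7, 180.6], [-105.2, -28.5, 186.0], [-76.0, -20.8, 190.1]])
wedge (np.int64(730), [[-122.4, -152.8, 157.0], [-104.3, -91.8, 168.8], [-86.7, -41.3, 177.5]])
stop (np.int64(14), [[-129.6, -198.3, 150.6], [-124.8, -195.5, 152.8], [-118.0, -190.3, 155.1]])
reel (np.int64(556), [[13.4, -156.0, 56.6], [30.5, -121.5, 113.0], [58.6, -83.4, 125.2]])
((660.1884155273438, 55.8814697265625), (41.29943084716797, 75.43773651123047), 18.506216049194336)
reel top (np.int64(367), [[15.0, -150.1, 105.4], [35.6, -120.1, 117.8], [58.8, -89.0, 125.5]]) ((661.877685546875, 56.20318603515625), (37.8912353515625, 64.6890640258789), 18.506214141845703) [0.66037818 0.05553477 0.11693144]
```

View pics/t5.png

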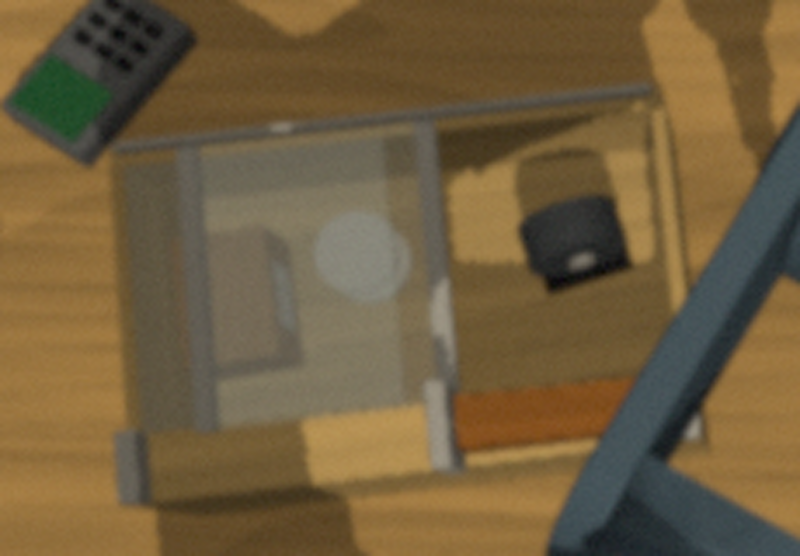

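Top view: the wedge lies at (545,415) on the ledge between tab (443,425) and stop block, and the hatch holds open (tab face at about y −35). The reel is at (578,240), with the knob on its near side. I'll hover over the reel.

```bash
python3 - <<'E'
from h import *
plan([661,56,230],18.5)
E
```

```text
shift [  33.2  141.3 -191. ] turn [-10.1  -0.   -0. ] q6 -0.63
```

Emit:
{"fn": "step_arm", "kwargs": {"motion": [[0,40,-45,-3,0,0,60],[0,80,-90,-6,0,0,60],[0,120,-140,-10.1,0,0,60],[15,141,-180,-10.1,0,0,60],[33,141,-191,-10.1,0,0,60],[33,141,-191,-10.1,0,0,60]]}}

```text
time_s: 12.52
eef_pos: [0.6584, 0.0586, 0.2276]
eef_rot: [0.574, 0.411, 0.576, -0.413]
wrist_force: [-1.0, -0.2, 0.2]
opening: 0.764
```

```bash
python3 - <<'E'
from h import *
e,M,o=tool();print(o['eef_pos'],o['time_s'],o['opening'])
im,d,P=wcloud(); cv2.imwrite('pics/w6.png',im[...,::-1])
Rc=R.from_euler('z',yaw).as_matrix(); Q=(P*1000-C0)@Rc; x,y,z=[Q[...,i] for i in range(3)]
for lo in(70,100,110):
    k=(d>0)&(x>-20)&(x<90)&(y>-186)&(y<-50)&(z>lo)&(z<128)
    print(lo,k.sum(),cv2.minAreaRect(P[k][:,:2].astype(np.float32)*1000),P[k][:,2].max())
plan([661,56,85],18.5)
E
```

```text
[0.65837753 0.05856435 0.22761118] 12.525 0.7642872940015457
70 3737 ((661.15576171875, 44.75324630737305), (109.80619049072266, 110.9075927734375), 8.499784469604492) 0.12793973052071111
100 2965 ((663.7633056640625, 43.00941467285156), (105.16122436523438, 106.68134307861328), 8.501267433166504) 0.12793973052071111
110 2365 ((663.676025390625, 39.5540771484375), (103.9670639038086, 99.87239074707031), 8.501267433166504) 0.12793973052071111
shift [144.    1.6   1.8] turn [ 0.2 -0.   0.1] q6 -0.42
```

View pics/w6.png

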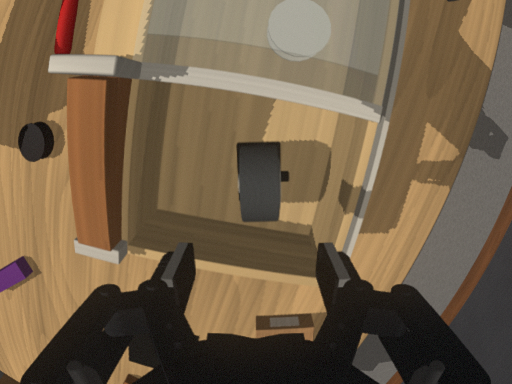

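Wrist view: the wedge is snug between tab (125,65) and block (100,250). The drum is at (259,180), with its knob at (285,176) on the +x side. My mask included the fingers, so I'll recompute on the drum only.

```bash
python3 - <<'E'
from h import *
e,M,o=tool(); im,d,P=wcloud()
s=np.s_[135:228,225:300]; p=P[s]; c=im[s].max(2)
for lo,hi in((.035,.07),(.085,.128),(.105,.128)):
    k=(d[s]>0)&(p[...,2]>lo)&(p[...,2]<hi)&(c<90); k=cv2.morphologyEx(k.astype(np.uint8),cv2.MORPH_OPEN,np.ones((5,5)))>0
    print(lo,k.sum(),cv2.minAreaRect(p[k][:,:2].astype(np.float32)*1000),p[k][:,2].max(), ((p[k]-e)@M*1000).mean(0))
E
```

```text
0.035 170 ((674.9095458984375, 26.545616149902344), (100.32935333251953, 24.338008880615234), 66.90261840820312) 0.06335751386284469 [178.13969867   0.82392573  33.23538636]
0.085 2933 ((661.63427734375, 61.85144805908203), (37.689659118652344, 73.08232879638672), 20.381731033325195) 0.12279508537999076 [115.44313322   3.15637124 -10.32555185]
0.105 2455 ((661.8995971679688, 60.216983795166016), (36.95374298095703, 61.69094467163086), 20.50050163269043) 0.12279508537999076 [112.4258213    3.22877655  -6.2051654 ]
```

```bash
python3 - <<'E'
from h import *
plan([661.8,58.5,80],20)
E
```

```text
shift [150.1   2.5  -1.5] turn [-1.4  0.   0. ] q6 -0.42
```

Emit:
{"fn": "step_arm", "kwargs": {"motion": [[0,2.5,-1.5,-1.4,0,0,60],[50,2.5,-1.5,-1.4,0,0,60],[95,2.5,-1.5,-1.4,0,0,60],[130,2.5,-1.5,-1.4,0,0,60],[147,2.5,-1.5,-1.4,0,0,60],[148,2.5,-1.5,-1.4,0,0,60],[148,2.5,-1.5,-1.4,0,0,100],[148,2.5,-1.5,-1.4,0,0,130],[148,2.5,-1.5,-1.4,0,0,255],[148,2.5,-1.5,-1.4,0,0,255]]}}

```text
time_s: 13.88
eef_pos: [0.6633, 0.059, 0.0836]
eef_rot: [0.58, 0.406, 0.579, -0.405]
wrist_force: [-1.6, -0.7, 6.6]
opening: 0.413
```

Emit:
{"fn": "step_arm", "kwargs": {"motion": [[0,0,0,0,0,0,255],[0,0,0,0,0,0,255],[-15,0,0,0,0,0,255],[-35,0,0,0,0,0,255]]}}

```text
time_s: 14.38
eef_pos: [0.6616, 0.0593, 0.117]
eef_rot: [0.579, 0.405, 0.58, -0.406]
wrist_force: [-0.2, -0.5, -2.6]
opening: 0.415
```

Emit:
{"fn": "step_arm", "kwargs": {"motion": [[-40,0,0,0,0,0,255],[-80,0,0,0,0,0,255],[-120,0,0,0,0,0,255],[-145,0,0,0,0,0,255],[-145,0,0,0,0,0,255]]}}

```text
time_s: 15.0
eef_pos: [0.6638, 0.0592, 0.2659]
eef_rot: [0.581, 0.407, 0.577, -0.404]
wrist_force: [0.3, -0.4, -2.9]
opening: 0.412
```

```bash
python3 - <<'E'
from h import *
e,M,o=tool();print(o['eef_pos'],o['time_s'],o['opening'])
plan([602.5,-324.7,260],4.2)
im,d,P=wcloud(); L=(P-e)@M*1000
k=(d>0)&(abs(L[...,1])<25)&(abs(L[...,2])<60)&(L[...,0]>-45)&(L[...,0]<10)&(im.max(2)<110)
n,l,st,c=cv2.connectedComponentsWithStats(k.astype(np.uint8))
for i in range(1,n):
    if st[i,4]>800: q=L[l==i]; print(st[i],np.round(np.percentile(q,[1,50,99],axis=0),1).tolist())
im,d,P=cloud('side'); cv2.imwrite('pics/s7.png',cv2.resize(im[100:330,80:400,::-1],(800,575)))
E
```

```text
[0.66381626 0.05917097 0.26591267] 15.0 0.4120071828350867
shift [   5.7 -189.2  339.6] turn [15.8  0.1 -0.4] q6 -0.44
[  192   183   126   140 12412] [[-41.9, -22.9, -38.9], [-32.6, 0.0, -16.5], [2.8, 23.2, 19.4]]
```

View pics/s7.png

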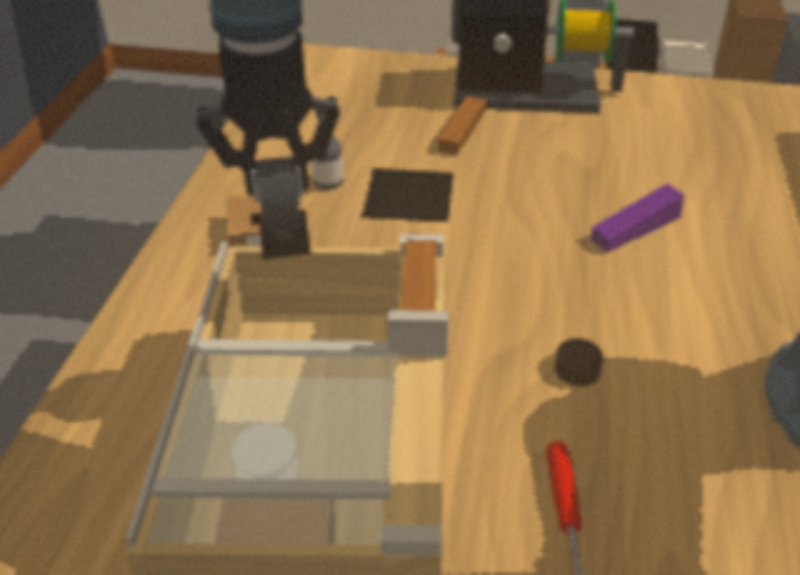

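Side view: the reel is held upright above the case at (282,210), with the wedge and hatch unchanged. On to the mat.

Emit:
{"fn": "step_arm", "kwargs": {"motion": [[0,-25,45,3,0,0,255],[0,-55,98,6,0,0,255],[0,-85,152,9,0,0,255],[0,-115,206,12,0,0,255],[0,-145,260,15,0,0,255],[5,-170,305,15.8,0,0,255],[5,-186,333,15.8,0,0,255],[5,-189,339.5,15.8,0,0,255],[5,-189,339.5,15.8,0,0,255]]}}

```text
time_s: 16.23
eef_pos: [0.6006, -0.3241, 0.2551]
eef_rot: [0.517, 0.481, 0.519, -0.481]
wrist_force: [-0.3, 0.4, -3.2]
opening: 0.412
```

```bash
python3 - <<'E'
from h import *
e,M,o=tool();print(o['eef_pos'],o['time_s'],o['opening'])
im,d,P=wcloud(); cv2.imwrite('pics/w8.png',im[...,::-1])
im2,d2,P2=cloud('top')
k=(d>0)&(im.max(2)<50)&(P[...,2]<.008)&(P[...,2]>-.004)&(abs(P[...,0]-.6)<.09)&(abs(P[...,1]+.325)<.09)
print('mat wrist',k.sum(),cv2.minAreaRect(P[k][:,:2].astype(np.float32)*1000))
plan([602.5,-324.7,60],4.2)
E
```

```text
[ 0.60056068 -0.32406178  0.25508219] 16.225 0.4124566671939008
mat wrist 5696 ((601.1221313476562, -322.2244873046875), (127.12794494628906, 127.37683868408203), 4.485148906707764)
shift [196.    1.3   2.1] turn [ 0.1 -0.1  0. ] q6 -0.74
```

View pics/w8.png

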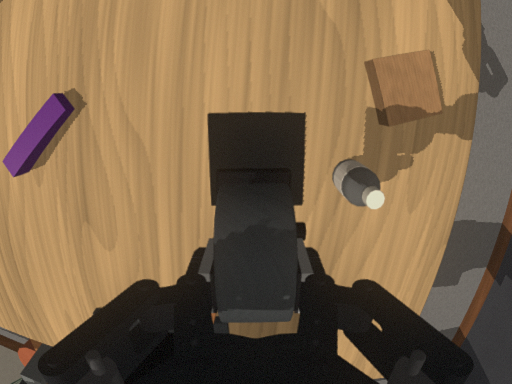

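Wrist view: the mat is at (257,158) and lined up with the held reel, and the bottle at (358,183) is clear. Lower it.

Emit:
{"fn": "step_arm", "kwargs": {"motion": [[50,1,-0.5,0,0,0,255],[105,1,-0.5,0,0,0,255],[150,1,-0.5,0,0,0,255],[180,1,-0.5,0,0,0,255],[191,1,-0.5,0,0,0,255],[194,1,-0.5,0,0,0,255],[194,1,-0.5,0,0,0,255]]}}

```text
time_s: 17.2
eef_pos: [0.6031, -0.3243, 0.0645]
eef_rot: [0.519, 0.481, 0.517, -0.481]
wrist_force: [-0.3, 0.0, -3.2]
opening: 0.414
```

Emit:
{"fn": "step_arm", "kwargs": {"motion": [[1,0,0,0,0,0,255],[2,0,0,0,0,0,255],[3,0,0,0,0,0,255],[3,0,0,0,0,0,255]]}}

```text
time_s: 17.7
eef_pos: [0.6019, -0.324, 0.0597]
eef_rot: [0.518, 0.481, 0.518, -0.481]
wrist_force: [-0.2, 0.0, -2.4]
opening: 0.419
```

Emit:
{"fn": "step_arm", "kwargs": {"motion": [[1,0,0,0,0,0,255],[2,0,0,0,0,0,255],[2,0,0,0,0,0,255]]}}

```text
time_s: 18.08
eef_pos: [0.6019, -0.3239, 0.0576]
eef_rot: [0.518, 0.481, 0.518, -0.481]
wrist_force: [0.0, -0.9, -3.8]
opening: 0.415
```

Emit:
{"fn": "step_arm", "kwargs": {"motion": [[0.7,0,0,0,0,0,255],[1.4,0,0,0,0,0,255],[1.4,0,0,0,0,0,255]]}}

```text
time_s: 18.45
eef_pos: [0.602, -0.324, 0.0567]
eef_rot: [0.518, 0.481, 0.518, -0.481]
wrist_force: [-1.2, 1.2, -0.1]
opening: 0.42
```

Emit:
{"fn": "step_arm", "kwargs": {"motion": [[0.5,0,0,0,0,0,255],[0.5,0,0,0,0,0,255]]}}

```text
time_s: 18.7
eef_pos: [0.6021, -0.3241, 0.0567]
eef_rot: [0.518, 0.481, 0.518, -0.481]
wrist_force: [-3.2, 3.0, 5.3]
opening: 0.416
```

Contact confirmed. Release, then retreat straight up.

Emit:
{"fn": "step_arm", "kwargs": {"motion": [[0,0,0,0,0,0,115],[0,0,0,0,0,0,90],[0,0,0,0,0,0,60],[0,0,0,0,0,0,50],[0,0,0,0,0,0,50],[-20,0,0,0,0,0,50],[-60,0,0,0,0,0,50],[-110,0,0,0,0,0,50],[-160,0,0,0,0,0,50],[-180,0,0,0,0,0,50]]}}

```text
time_s: 19.95
eef_pos: [0.6036, -0.3251, 0.242]
eef_rot: [0.521, 0.481, 0.515, -0.481]
wrist_force: [-0.6, -0.2, 0.2]
opening: 0.802
```

Emit:
{"fn": "step_arm", "kwargs": {"motion": [[-20,-50,30,0,0,0,50],[-20,-100,60,0,0,0,50],[-20,-150,90,0,0,0,50],[-20,-150,90,0,0,0,50],[-20,-150,90,0,0,0,50]]}}

```text
time_s: 20.58
eef_pos: [0.4591, -0.4245, 0.2557]
eef_rot: [0.518, 0.482, 0.518, -0.481]
wrist_force: [0.4, -0.0, 0.5]
opening: 0.804
```

```bash
python3 - <<'E'
from h import *
e,M,o=tool();print(o['eef_pos'],o['time_s'],o['opening'],o['wrist_force'])
im,d,P=cloud('top'); z0=np.load('top0.npz')
Rc=R.from_euler('z',yaw).as_matrix(); Q=(P*1000-C0)@Rc; x,y,z=[Q[...,i] for i in range(3)]
k=(d>0)&(abs(x+105)<35)&(z>180)&(z<192)&(y<10)&(y>-190); print('tab',k.sum(),np.percentile(Q[k][:,1],[1,50,99]) if k.sum() else '')
k=(d>0)&(abs(P[...,0]-.602)<.06)&(abs(P[...,1]+.324)<.06)&(P[...,2]>.02)&(P[...,2]<.13)
for lo in (.02,.075): q=P[k&(P[...,2]>lo)]; print('reel',len(q),cv2.minAreaRect(q[:,:2].astype(np.float32)*1000),q[:,2].max())
side=cloud('side')[0]
a=cv2.resize(im[60:330,20:500,::-1],(533,300)); b=cv2.resize(side[...,::-1],(400,300)); c=cv2.resize(im[130:230,280:400,::-1],(400,300))
out=np.zeros((600,800,3),np.uint8); out[:300,:533]=a; out[300:,:400]=b; out[300:,400:]=c
cv2.imwrite('pics/f.png',out)
E
```

```text
[ 0.45914519 -0.42454413  0.25574586] 20.575 0.8043220310731194 [ 3.98662591e-01 -4.44239196e-04  4.97737796e-01]
tab 163 [-35.11709382 -28.32846587 -20.38908952]
reel 486 ((606.2322998046875, -324.4349365234375), (54.03450012207031, 73.34628295898438), 2.710127592086792) 0.10021788811002996
reel 363 ((600.6254272460938, -324.5771179199219), (36.381649017333984, 70.1397933959961), 5.547428131103516) 0.10021788811002996
```

View pics/f.png

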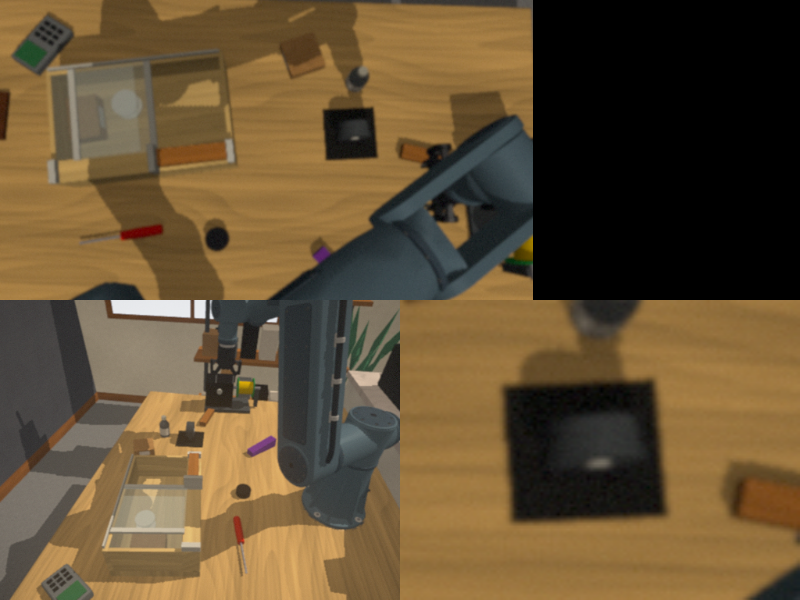

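The reel stands upright on the mat, with its drum centre within 2 mm of the mat centre (601.8,−324). The hatch is held by the wedge and the other goods look unmoved.

```bash
python3 -c "
from bench import ctrl
print(ctrl.get_obs()['time_s'],ctrl.hand_in())"
```

```text
the job is handed in; nothing more can be done
20.675 None
```

The hatch is propped open with the wedge, the reel is on the mat, and I handed the job in at 20.7 s. I used the wedge itself to push the hatch open, laid it flat between the tab and the stop block and let go, then moved the reel.

**Last checks:**
- **Hatch:** the tab face read about y −35 mm in the case frame, which is an opening of about 148 mm and the same as before I moved the reel.
- **Reel:** it stands upright, with the drum centre within about 2 mm of the mat centre. Its top measured 100 mm, against 95 mm expected; I put the difference down to depth noise.
- **Other goods:** they looked unmoved in the final picture, but I did not measure them again. The arm hid part of the purple look-alike and of the straight block in the top view.

The wrist and top cameras differed by 2–4 mm in y, so I aimed between their readings for the reel and the mat.

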